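Space and hold the last slate tile in the sideboard top

ROBOT

A 6-joint arm with a two-finger parallel gripper is mounted at the origin on the work surface. World frame = base frame: x ahead of the robot, y to its left, z up, the work surface at z = 0. Lengths are in mm, angles in rad, forces in N, time in s.
With the tool pointing down it reaches from about 275 to 975 mm from the base axis. Payload 8.4 kg.
Tool frame: the origin (TCP) lies at the very end of the fingers, on their centre line; the grasp point (between the pads) lies 19 mm behind it; z points along the fingers, y is the line along which they close (so a half turn about z gives the same grasp; the last joint's range is limited). The gripper opens to 92 mm and grips with 3 to 60 N. Pads are 20 mm wide; open, the fingers measure 128 mm over their backs; the gripper's body (75 mm by 189 mm) begins 69 mm behind the grasp point.
Start: joints at [-1.265, 0.353, 1.633, -0, 1.155, -0.002], TCP at [189.35, -595.629, 214.583] pointing down, gripper open.
Joint ranges: [-2.63, 2.63], [-0.92, 2.1], [0.06, 2.66], [-1.3, 4.44], [0, 2.69], [-3.02, 3.02]. Speed limits (rad/s): [2.22, 2.22, 2.79, 3.14, 3.14, 3.14].

INTERFACE

Orientations are given as [roll, pitch, yaw] about the fixed x, y, z axes, in that order (R = Rz(yaw) Ry(pitch) Rx(roll)).
In Python, from station import env, viewer, ticket gives the robot as it stands. The module is installed in compiled form; this text tells all that it offers.
- The arm moves only by the tool drive_tool, never from a script. Its argument "moves" is one flat list of numbers, 7 for each row, row after row: the turn, a rotation vector about the tool's x, y, z in rad, then the shift along the tool's x, y, z in mm, then the opening, from -1 (shut) to 1 (fully open). A call has 1 to 20 rows; each row shifts and turns the commanded pose from where the row before left it, along the tool's axes as they then stand; what a row does not reach is not made up. A row lasts 1/10 s, in which the tool goes at most 50 mm and 8.59 degrees, less where a joint would pass 70% of its speed; a pose out of reach is approached as far as the arm can. A call with a gripper value outside its range is refused whole. The fingers move at their own pace and stop on an object; "grip_force" is the grip in N (left out, the last holds). Time passes only in rows, so rows that do not move let the fingers close. It gives the time, the measured TCP pose, the force, the opening and the grip force at its end, in the units of the state.
- env.read_state(): the state, without advancing time (a new reading comes with each control period).
- viewer.camera(name): name is "scene" or "top" or "wrist"; returns (picture, depth): 384x512x3 uint8, red, green, blue; 384x512 float32, mm along the optical axis (not along the pixel's ray), 0 where there is no reading.
- viewer.camera_params(name): a dict with "fov_y" (degrees; the focal length in pixels is half the picture's height over the tangent of half this angle, whatever the lens; pixels are square), "cx", "cy" (the principal point, pixels), "R" (3x3) and "t" (3): a world point X has camera coordinates R X + t; the wrist camera has in their place "hand_eye" (4x4, takes a point from camera to tool coordinates, whose origin is the TCP and whose axes are the flange's). Camera axes: x right, y down, z forward; pixel columns grow to the right and rows downward; lengths in mm; the calibration is good to about 2 mm. A picture is of the moment at which its call begins: read the wrist's pose just before it. camera_params takes no time and is no camera call.
- ticket.job_done(): hands the job in; it is judged then, once.
The state is a dict: "clock": time; "joint_positions": joint angles; "qd": joint speeds; "joint_torque": joint torques, N m; "position": TCP position; "ee_rot": TCP orientation; "force": force on the tool from outside, world axes, zero at the start; "torque": the same for the moment, N m; "grip_width": finger opening in mm; "grasp_force": force on a finger pad.
Only numpy, scipy, OpenCV 4.12 (cv2) and the standard library are available. Lean on these libraries where they do the work, as an engineer would, in place of code of your own. Each camera call takes 0.05 s, during which the arm holds its last target. There are 200 camera calls.

TASK

Stand the white spacer down on the base board in the gap between the slate tile and the row of three filler blocks, at the one place where the gap is wide enough for it, and let go of it. Then push the tile back from its free front edge, right in front of the spacer, until it sits square and flush against the spacer, and finish while still holding it firmly pressed there with the fingers. Leave the wooden wedge, the mug and the chalk alone.

Things in the scene. Friction and masses are not known exactly. Their poses are not given: they have to be found in the camera images.
- surround: Fixed wooden surround, yaw within 0.3. Base board 8 mm thick, x -160 to 115, y -93 to 93 mm. Rails 12 mm high on it (tops at 20 mm): back rail x 89 to 109; side guides at |y| 70 to 91, x -65 to 89. Open towards -x (robot side). Origin: underside, below the tile's centre when pushed home; x points to the back rail, z up. The tile fits between the guides.
- block_thin: Thinnest of three fixed dark wood filler blocks side by side (46.5 mm pitch, random order) on the base board against the back rail: 12 mm deep (x), 46 wide (y), 12 high. The gap between it and the tile is the wide one, 17 to 18.5 mm at the start. Origin: underside, middle of its back face; front face at x = -12 mm. Axes as surround.
- block_mid: Filler block, 19 mm deep, 46 mm wide, 12 mm high: the gap before it is 10 to 11.5 mm, too narrow for the spacer. Origin and axes as block_thin.
- block_thick: Filler block, 21.5 mm deep, 46 mm wide, 12 mm high: the gap before it is 7.5 to 9 mm, too narrow. Origin and axes as block_thin.
- slate: Loose grey slate tile, 130 (x) by 138 (y) by 12 mm, 0.4 to 0.65 kg, flat on the base board, 2 mm play between the guides, needs up to 7 N to slide. Origin: centre of underside; axes as surround. Starts with its origin at x -5 to -6.5 mm in the surround; home on the spacer it is at x = 0, its front edge (own x = -65 mm) in line with the guides' front ends.
- spacer: Loose white plastic spacer standing on the counter left or right of the surround: upright plate 12 mm thick (x), 52 high (z). Foot 36 mm wide (y) and 22 high; above it a tab 26 wide, 30 high, to grip by its 12 mm thickness or 26 mm width. 40 g. Origin: centre of underside. Either face may go to the back.
- wedge: Bystander: pale wooden wedge, 90 x 30 x 20 mm, lying on the other side of the surround. Origin: centre of underside.
- mug: Bystander: white mug, 80 mm wide, 90 mm high, far left. Origin: centre of underside.
- chalk: Bystander: small cue chalk block, 24 x 24 x 22 mm, far right. Origin: centre of underside.

How it is judged:
By the outcome, as a careful person would: the job done as asked, in the order asked, and still so for the second after the job is handed in, while the arm keeps its last pose, push and grip.
It also fails if it takes over 58 s, if anything falls off the work surface, if the arm or the gripper's body presses on something with over 40 N, if the wrist force passes 120 N, or if a joint passes its speed limit or range.

## Working session

There is one attempt and no reset: what is moved stays moved. The work goes in short steps, Python scripts to look and compute and a tool call to move; the robot and the scene stay as the last step left them, time stands still between calls to the robot, and variables do not carry over. Pictures are saved under pics/ and viewed, at most 10 in all, crops included, and the job is handed in when it is done.

Besides the shell and the picture viewer there is one more tool, called in YAML: its name, and indented under it one key for each argument. drive_tool: Moves the arm, as the interface text tells. Its arguments: {"type":"object","properties":{"moves":{"type":"array","items":{"type":"number"}},"grip_force":{"type":"number"}},"required":["moves"]}

```bash
mkdir -p pics; python3 - <<'E'
from station import env, viewer, ticket
import cv2, numpy as np
for n in ("scene","top"):
    p,d=viewer.camera(n); cv2.imwrite(f"pics/{n}0.png",p[:,:,::-1]); np.savez(f"{n}0.npz",p=p,d=d)
    c=viewer.camera_params(n); print(n,{k:np.round(v,4).tolist() for k,v in c.items()})
print(viewer.camera_params("wrist"))
s=env.read_state(); print(s)
E
```

```text
scene {'fov_y': 54.9378, 'cx': 258.374, 'cy': 189.0107, 'R': [[0.8063, 0.5915, -0.0002], [0.4424, -0.6033, -0.6635], [-0.3926, 0.5348, -0.7482]], 't': [-456.6101, -225.4001, 1090.0286]}
top {'fov_y': 46.2799, 'cx': 248.9768, 'cy': 192.3868, 'R': [[-0.0033, -1.0, 0.006], [-0.9937, 0.0026, -0.1123], [0.1123, -0.0063, -0.9937]], 't': [-16.4969, 554.2603, 1136.0755]}
{'fov_y': 61.577686832093136, 'cx': 258.7646540726792, 'cy': 191.44948126707402, 'hand_eye': array([[ 3.79515269e-04, -9.66647860e-01, -2.56108906e-01,
         7.17002084e+01],
       [ 9.99999447e-01,  1.15669566e-04,  1.04527143e-03,
         5.66260270e-01],
       [-9.80785380e-04, -2.56109161e-01,  9.66647369e-01,
        -1.70697650e+02],
       [ 0.00000000e+00,  0.00000000e+00,  0.00000000e+00,
         1.00000000e+00]])}
{'clock': 0.1, 'joint_positions': array([-1.26542273e+00,  3.53547684e-01,  1.63403613e+00, -2.22495028e-05,
        1.15521884e+00, -2.39815656e-03]), 'qd': array([-0.00199856, -0.00276346, -0.00148353,  0.00042046,  0.00039248,
       -0.00214173]), 'joint_torque': array([ 3.73727262e-04, -5.94906735e+01, -3.34930944e+01,  6.98892446e-02,
        1.83079607e-02, -2.41684671e-05]), 'position': array([ 189.19733112, -595.2159206 ,  213.96837771]), 'ee_rot': array([-3.14038261e+00,  1.74429847e-05,  3.07780761e-01]), 'force': array([-0.57765094,  1.07881894, -0.36816604]), 'torque': array([0.0846328 , 0.00855467, 0.01535674]), 'grasp_force': 0.0, 'grip_width': 91.70450148023795}
```

View pics/top0.png

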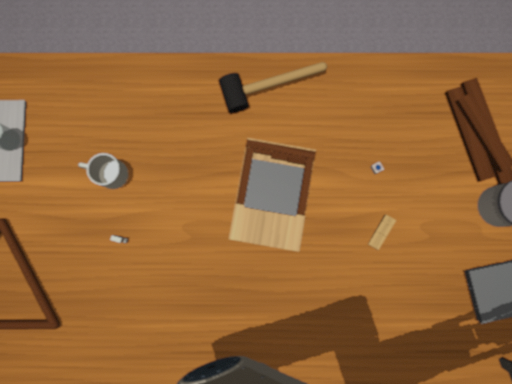

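View pics/scene0.png

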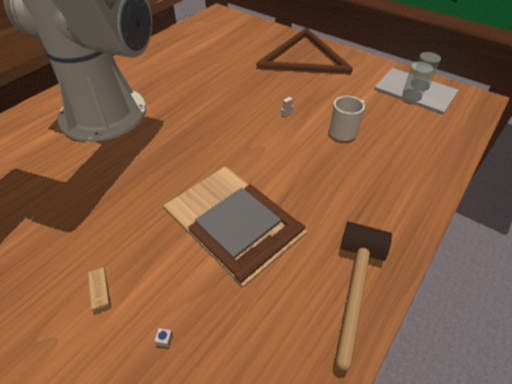

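The top view shows the surround centred near px (272,195) and turned slightly. The spacer is at (118,239), the wedge at (382,231), the chalk at (378,168) and the mug at (105,170). The scene view agrees, with the spacer upright at (287,106) and the wide gap at the robot's left or middle. I'll compute rough positions from these.

```bash
cat > h.py <<'E'
import numpy as np, cv2
from scipy.spatial.transform import Rotation as Ro
def K(c): return 192/np.tan(np.radians(c['fov_y']/2))
def ray(c,uv,z,R=None,t=None):
    """pixels -> world points on plane z. R,t world->cam"""
    R=np.array(c['R']) if R is None else R; t=np.array(c['t']) if t is None else t
    uv=np.atleast_2d(uv).astype(float); f=K(c)
    d=np.c_[(uv[:,0]-c['cx'])/f,(uv[:,1]-c['cy'])/f,np.ones(len(uv))]@R
    o=-R.T@t; return o+d*((z-o[2])/d[:,2])[:,None]
def wristRt(c,s):
    A=np.eye(4);A[:3,:3]=Ro.from_euler('xyz',s['ee_rot']).as_matrix();A[:3,3]=s['position']
    M=np.linalg.inv(A@c['hand_eye']); return M[:3,:3],M[:3,3]
def proj(c,X,R=None,t=None):
    R=np.array(c['R']) if R is None else R; t=np.array(c['t']) if t is None else t
    p=np.atleast_2d(X)@R.T+t; f=K(c); return np.c_[p[:,0]/p[:,2]*f+c['cx'],p[:,1]/p[:,2]*f+c['cy']]
E
python3 - <<'E'
from station import viewer
from h import *
c=viewer.camera_params("top")
P=lambda uv,z:ray(c,uv,z)[:,:2].round(0).tolist()
print("board front L,R",P([[230,238],[299,250]],8)); print("rail back L,R",P([[248,139],[316,150]],20))
print("spacer",P([[113,239],[128,241]],45),"wedge",P([[395,217],[377,247]],10),"chalk,mug",P([[378,167],[103,170]],20))
d=np.load("top0.npz")['p'];hsv=cv2.cvtColor(d,cv2.COLOR_RGB2HSV)
m=((hsv[...,1]<60)&(hsv[...,2]>60)).astype(np.uint8)
n,l,st,ce=cv2.connectedComponentsWithStats(m)
for i in range(1,n):
    if st[i,4]>15: print(st[i],ce[i].round(1))
E
```

```text
board front L,R [[437.0, 32.0], [405.0, -149.0]]
rail back L,R [[698.0, -16.0], [668.0, -196.0]]
spacer [[435.0, 327.0], [430.0, 289.0]] wedge [[490.0, -403.0], [412.0, -353.0]] chalk,mug [[622.0, -360.0], [616.0, 366.0]]
[    0     0   512    52 26624] [255.5  25.5]
[   0  100   26   81 1898] [ 11.4 139.1]
[  79  153   48   35 1102] [105.4 170.3]
[ 244  159   60   57 2564] [273.7 187.1]
[372 162  11  11  68] [376.9 167.4]
[ 479  181   33   45 1097] [496.9 204.7]
[111 235  16   8  80] [118.1 238.8]
[ 468  261   44   62 2047] [492.7 290.3]
[179 357 125  27 865] [248.4 373.1]
```

drive_tool:
  moves: [0,0,0,41.2,-25.75,4.5,1,0,0,0,41.2,-25.75,4.5,1,0,0,0,41.2,-25.75,4.5,1,0,0,0,41.2,-25.75,4.5,1,0,0,0,41.2,-25.75,4.5,1,0,0,0,41.2,-25.75,4.5,1,0,0,0,41.2,-25.75,4.5,1,0,0,0,41.2,-25.75,4.5,1,0,0,0,41.2,-25.75,4.5,1,0,0,0,41.2,-25.75,4.5,1,0,0,0,41.2,-25.75,4.5,1,0,0,0,41.2,-25.75,4.5,1,0,0,-0.135,0,0,0,1,0,0,-0.135,0,0,0,1,0,0,-0.135,0,0,0,1,0,0,-0.135,0,0,0,1,0,0,-0.135,0,0,0,1,0,0,-0.135,0,0,0,1,0,0,-0.135,0,0,0,1,0,0,-0.135,0,0,0,1]

```text
clock: 2.1
position: [566.6, -151.3, 160.2]
ee_rot: [-3.141, -0.0, 1.393]
force: [0.1, 0.2, 0.1]
grip_width: 92.0
grasp_force: 0.0
```

```bash
cat >> h.py <<'E'
def snap(name):
    from station import env,viewer
    s=env.read_state(); p,d=viewer.camera("wrist"); cv2.imwrite(f"pics/{name}.png",p[:,:,::-1])
    c=viewer.camera_params("wrist"); R,t=wristRt(c,s); np.savez(name,p=p,d=d,R=R,t=t,pos=s['position'],rot=s['ee_rot']); return s
E
python3 -c "
from h import *
s=snap('w1'); print(s['position'],s['ee_rot'],s['clock'],s['joint_positions'])"
```

```text
[ 566.60624964 -151.29756829  160.23310225] [-3.14086258e+00 -5.74254973e-05  1.39337168e+00] 2.1 [-2.63490470e-01  3.51350581e-01  1.76823369e+00 -6.49502618e-06
  1.02274069e+00 -8.60624559e-02]
```

View pics/w1.png

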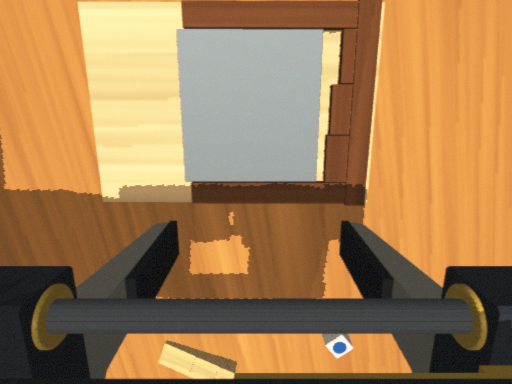

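The wrist view shows the tile at cols 178–322, rows 30–181. The thin block is the top one (surround +y), rows 30–83, with its face at col ~341. The wide gap is cols 322–341. I'll measure the edges next.

```bash
python3 - <<'E'
from h import *
from station import viewer
c=viewer.camera_params("wrist"); w=np.load("w1.npz"); p=w['p']; hsv=cv2.cvtColor(p,cv2.COLOR_RGB2HSV).astype(int); R,t=w['R'],w['t']
g=p.astype(float).sum(2); 
def sub(a,lvl,up):  # subpixel crossing list
    s=a-lvl if up else lvl-a
    i=np.where((s[:-1]<0)&(s[1:]>=0))[0]; return i+(-s[i])/(s[i+1]-s[i])
for r in (40,70,100,125,150,170): print(r, p[r,314:360:2].sum(2,dtype=int).tolist())
print('saturation row 60',hsv[60,314:346,1].tolist())
print('front col row 100', hsv[100,172:190,1].tolist(), 'rows col250', hsv[20:40,250,1].tolist(), hsv[170:200,250,1].tolist())
print('rows at col 346 for blocks', g[25:40,348].tolist(), g[75:95,341].tolist(), g[75:95,345].tolist())
E
```

```text
Traceback (most recent call last):
numpy.exceptions.AxisError: axis 2 is out of bounds for array of dimension 2
```

```bash
cat > meas.py <<'E'
from h import *
from station import viewer
c=viewer.camera_params("wrist"); w=np.load("w1.npz"); p=w['p']; R,t=w['R'],w['t']
hsv=cv2.cvtColor(p,cv2.COLOR_RGB2HSV).astype(float)
S=hsv[...,1]; V=hsv[...,2]
def cross(a,lo,lvl,up):
    s=(a-lvl) if up else (lvl-a); i=np.where((s[:-1]<0)&(s[1:]>=0))[0]
    return lo+i[0]+(-s[i[0]])/(s[i[0]+1]-s[i[0]]) if len(i) else None
def edge(A,rows,lo,hi,lvl,up,z):
    uv=[(cross(A[r,lo:hi],lo,lvl,up),r) for r in rows]; uv=np.array([q for q in uv if q[0] is not None])
    X=ray(c,uv+[0,0],z,R,t)[:,:2]; vx,vy,x0,y0=cv2.fitLine(X.astype(np.float32),cv2.DIST_HUBER,0,.1,.01).ravel()
    if vy<0: vx,vy=-vx,-vy
    return np.array([x0,y0]),np.arctan2(-vx,vy),len(X),np.std((X-[x0,y0])@[vy,-vx]), uv[[0,-1]].round(1).tolist()
if __name__=="__main__":
    print('S',S[60,316:362:2],'V',V[60,316:362:2])
    print('S',S[110,316:362:2],'V',V[110,316:362:2])
    print('front S',S[100,174:186],'col250',S[24:36,250],S[176:190,250])
    print('back rail V',V[60,350:390:2]); print('rows blocks V col348',V[26:36,348],'col340',V[76:90,340],'col333',V[128:142,331],'end',V[174:190,335])
E
python3 meas.py
```

```text
S [ 14.  10.  10.  89.  88.  89.  91.  89.  92.  89.  90.  97. 143. 159.
 166. 170. 171. 164. 164. 171. 164. 167. 161.] V [183. 179. 182. 247. 253. 253. 253. 253. 253. 253. 253. 251.  75. 112.
 132. 132. 130. 132. 132. 106. 129. 130. 128.]
S [  9.   6. 104.  99. 102. 102. 119. 137. 161. 161. 162. 173. 163. 171.
 165. 161. 159. 169. 166. 163. 171. 161. 171.] V [175. 175. 241. 249. 249. 248. 191.  56. 133. 138. 129. 127. 136. 130.
 124. 128. 130. 127. 118. 130. 128. 141. 140.]
front S [94. 94. 97. 96. 91. 91. 55.  7.  7.  9.  7.  7.] col250 [165. 165. 163. 163.  59.   8.   9.   8.   8.   7.   7.   6.] [  6.   8.  11.   9.   8.  18. 114. 161. 166. 155. 157. 160. 154. 190.]
back rail V [132. 132. 106. 129. 130. 128. 128. 129. 141. 136. 138. 134. 132. 172.
 252. 241. 241. 241. 239. 236.]
rows blocks V col348 [137. 100.  80. 123. 131. 131. 134. 131. 133. 130.] col340 [ 63.  65.  72.  75.  77.  83.  87.  63. 100. 128. 130. 131. 129. 131.] col333 [134. 134. 135. 135. 136. 132. 104.  86. 119. 124. 123. 124. 123. 123.] end [122. 120. 123. 121. 121. 121. 123. 120.  81. 115.  85.  73.  75.  69.
  74.  73.]
```

```bash
python3 - <<'E'
from meas import *
for n,a in dict(tileback=(S,range(35,178),305,330,50,True,20),tilefront=(S,range(35,178),172,192,50,False,20),
  thinface=(V,range(34,80),326,350,180,False,8),midface=(V,range(90,130),322,345,180,False,8),railback=(V,range(20,180),366,384,190,True,20)).items():
    o,y,k,sd,uv=edge(*a); print(n,o.round(2),'yaw',round(float(y),4),k,round(float(sd),2),uv)
s=-0.178
ex=np.array([np.cos(s),np.sin(s)]); ey=np.array([-ex[1],ex[0]])
P=ray(c,[[348,28],[340,83.3],[331,134.5],[335,182.3],[250,28],[250,181.7]],20,R,t)[:,:2]
print('block/tile sides in ey:',(P@ey).round(1), 'ex',(P@ex).round(1))
E
```

```text
tileback [636.33 -81.2 ] yaw -0.1794 143 0.11 [[322.5, 35.0], [315.5, 177.0]]
tilefront [507.79 -66.87] yaw -0.1777 143 0.08 [[176.5, 35.0], [184.8, 177.0]]
thinface [660.72 -50.66] yaw -0.1777 46 0.17 [[340.1, 34.0], [337.6, 79.0]]
midface [645.22 -97.61] yaw -0.1727 40 0.17 [[329.6, 90.0], [327.4, 129.0]]
railback [684.55 -94.3 ] yaw -0.1785 157 0.11 [[379.8, 20.0], [366.2, 176.0]]
block/tile sides in ey: [ 88.9  42.7  -3.7 -50.5  88.9 -50. ] ex [663.  659.  653.4 660.1 576.7 575.9]
```

drive_tool:
  moves: [0,0,0,36.8,-21.3,0,1,0,0,0,36.8,-21.3,0,1,0,0,0,36.8,-21.3,0,1,0,0,0,36.8,-21.3,0,1,0,0,0,36.8,-21.3,0,1,0,0,0,36.8,-21.3,0,1,0,0,0,36.8,-21.3,0,1,0,0,0,36.8,-21.3,0,1,0,0,0,36.8,-21.3,0,1,0,0,0,36.8,-21.3,0,1,0,0,0,0,0,0,1,0,0,0,0,0,0,1]

```text
clock: 3.35
position: [423.9, 249.8, 160.4]
ee_rot: [-3.141, 0.001, 1.388]
force: [-0.4, 0.2, 0.2]
grip_width: 92.5
grasp_force: 0.0
```

```bash
python3 -c "
from h import *
s=snap('w2'); print(s['position'],s['ee_rot'],s['clock'])"
```

```text
[423.89543766 249.76285269 160.38595722] [-3.14134335e+00  5.48188223e-04  1.38840418e+00] 3.35
```

View pics/w2.png

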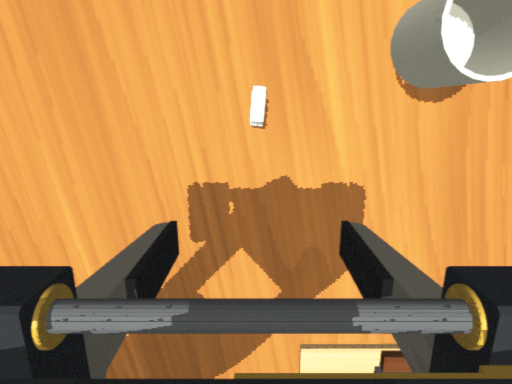

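The spacer stands at px (258,106), long axis nearly vertical in the image. The mug is at (460,40), clear of it. I'll measure the tab top.

```bash
python3 - <<'E'
from h import *
from station import viewer
c=viewer.camera_params("wrist"); w=np.load("w2.npz"); p=w['p'];d=w['d']; R,t=w['R'],w['t']
hsv=cv2.cvtColor(p,cv2.COLOR_RGB2HSV); m=((hsv[...,1]<50)&(hsv[...,2]>100)).astype(np.uint8); m[:70]=0;m[150:]=0;m[:,:220]=0;m[:,300:]=0
v,u=np.where(m); f=K(c); D=d[v,u]
X=(np.c_[(u-c['cx'])/f*D,(v-c['cy'])/f*D,D]-t)@R
print(len(u),np.histogram(X[:,2],bins=range(-5,65,5)), 'V',np.unique(hsv[v,u,2])[::10])
k=X[:,2]>46
tx=np.array([np.cos(w['rot'][2]),np.sin(w['rot'][2])]);ty=np.array([tx[1],-tx[0]])
def rect(mask,z):
    n=cv2.findContours(mask,cv2.RETR_EXTERNAL,cv2.CHAIN_APPROX_NONE)[0]; n=max(n,key=cv2.contourArea)[:,0]
    W=ray(c,n,z,R,t)[:,:2]; return cv2.minAreaRect(W.astype(np.float32))
mm=np.zeros_like(m); mm[v[k],u[k]]=1
r=rect(mm,52); print('top rect',r,'mean',X[k,:3].mean(0)); 
print('feet rect (all, z0)',rect(m,0), 'rot',w['rot'])
print('depth ground z', [( ((np.array([(u0-c['cx'])/f*d[v0,u0],(v0-c['cy'])/f*d[v0,u0],d[v0,u0]])-t)@R)[2].round(1)) for u0,v0 in((150,100),(300,120))])
dl=np.array(r[0])-w['pos'][:2]; print('delta tool',dl@tx,dl@ty)
for v0 in range(84,132,4): print(v0,hsv[v0,246:272,2].tolist())
E
```

```text
552 (array([  2,  10,   0,   0,   0,  99,   0,   0,   0,   0,  95, 343,   0]), array([-5,  0,  5, 10, 15, 20, 25, 30, 35, 40, 45, 50, 55, 60])) V [182 199 218 233 243 255]
top rect ((435.6618957519531, 319.9551696777344), (25.713069915771484, 11.582327842712402), 74.4403305053711) mean [435.74456598 320.16397566  52.46503042]
feet rect (all, z0) ((435.6905212402344, 319.9939880371094), (38.04789733886719, 14.176706314086914), 74.63323974609375) rot [-3.14134335e+00  5.48188223e-04  1.38840418e+00]
depth ground z [np.float64(-0.7), np.float64(0.8)]
delta tool 71.16224013013638 -1.1603788509177217
84 [246, 245, 245, 246, 247, 248, 247, 245, 244, 242, 242, 240, 241, 240, 241, 241, 241, 240, 240, 240, 238, 238, 237, 237, 236, 236]
88 [246, 246, 245, 246, 247, 246, 240, 253, 255, 255, 255, 255, 255, 255, 255, 255, 255, 255, 255, 250, 241, 240, 237, 236, 237, 237]
92 [248, 246, 245, 244, 245, 241, 253, 255, 255, 255, 255, 255, 255, 255, 255, 255, 255, 255, 255, 250, 209, 226, 238, 239, 240, 238]
96 [248, 246, 245, 245, 246, 249, 254, 255, 255, 255, 255, 255, 255, 255, 255, 255, 255, 255, 2
[... 418 characters left out ...]
 159, 228, 240, 241, 241]
112 [249, 248, 248, 248, 253, 255, 255, 255, 255, 255, 255, 255, 255, 255, 255, 255, 255, 253, 214, 164, 218, 237, 243, 243, 241, 241]
116 [249, 249, 247, 233, 253, 255, 255, 255, 255, 255, 255, 255, 255, 255, 255, 255, 255, 238, 173, 147, 160, 229, 243, 243, 242, 243]
120 [249, 249, 248, 248, 254, 254, 254, 255, 255, 255, 255, 255, 255, 255, 255, 255, 254, 218, 151, 159, 229, 243, 243, 244, 243, 242]
124 [249, 249, 248, 241, 251, 239, 251, 254, 254, 254, 233, 206, 213, 218, 221, 219, 174, 149, 146, 146, 171, 229, 243, 244, 243, 244]
128 [248, 249, 249, 249, 248, 247, 247, 245, 243, 241, 243, 243, 244, 216, 186, 181, 177, 172, 181, 229, 241, 243, 244, 244, 244, 244]
```

drive_tool:
  moves: [0,0,0,35.6,-0.6,0,0,0,0,0,35.6,-0.6,0,0,0,0,0.088,0,0,0,0,0,0,0,0,0,40,0,0,0,0,0,0,40,0,0,0,0,0,0,30,0,0,0,0,0,0,15,0,0,0,0,0,0,8,0,0,0,0,0,0,0,0,0,0,0,0,0,0,0,0,0,0,0,0,0,0]
  grip_force: 20

```text
clock: 4.5
position: [437.0, 319.7, 28.7]
ee_rot: [3.14, -0.001, 1.299]
force: [0.5, 1.3, -1.0]
grip_width: 45.9
grasp_force: 0.0
```

```bash
python3 -c "
from h import *
s=snap('w3'); print(s['position'],s['ee_rot'],s['clock'],s['grip_width'])"
```

```text
[437.04954111 319.69510021  28.67089673] [ 3.14044223e+00 -1.40176800e-03  1.29921626e+00] 4.5 45.939991159056625
```

View pics/w3.png

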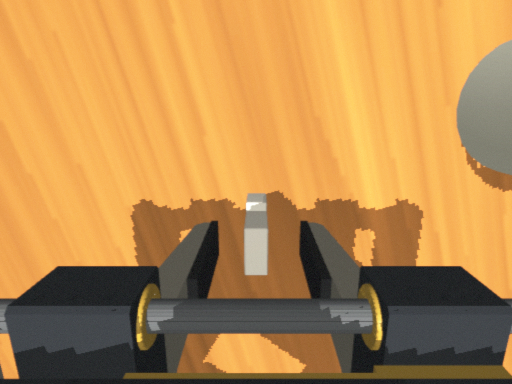

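The spacer (cols 245–267) sits between the open fingers (218 and 300), aligned with them. Closing the grip and lifting.

drive_tool:
  moves: [0,0,0,0,0,0,-0.8,0,0,0,0,0,0,-1,0,0,0,0,0,0,-1,0,0,0,0,0,0,-1,0,0,0,0,0,0,-1,0,0,0,0,0,0,-1,0,0,0,0,0,0,-1,0,0,0,0,0,0,-1]
  grip_force: 25

```text
clock: 5.35
position: [436.2, 319.5, 27.5]
ee_rot: [-3.141, 0.0, 1.3]
force: [0.3, 0.6, 0.3]
grip_width: 11.7
grasp_force: 25.0
```

drive_tool:
  moves: [0,0,0,0,0,-20,-1,0,0,0,0,0,-35,-1,0,0,0,0,0,-35,-1,0,0,-0.093,0,0,0,-1,0,0,0,-33.2,25.2,0,-1,0,0,0,-33.2,25.2,0,-1,0,0,0,-33.2,25.2,0,-1,0,0,0,-33.2,25.2,0,-1,0,0,0,-33.2,25.2,0,-1,0,0,0,-33.2,25.2,0,-1,0,0,0,-33.2,25.2,0,-1,0,0,0,-33.2,25.2,0,-1,0,0,0,-33.2,25.2,0,-1,0,0,0,-33.2,25.2,0,-1,0,0,0,-33.2,25.2,0,-1,0,0,0,0,0,28,-1,0,0,0,0,0,28,-1,0,0,0,0,0,0,-1,0,0,0,0,0,0,-1]

```text
clock: 7.25
position: [644.0, -88.9, 61.5]
ee_rot: [-3.14, 0.0, 1.393]
force: [0.7, 0.2, 0.2]
grip_width: 11.7
grasp_force: 25.0
```

```bash
python3 -c "
from h import *
s=snap('w4'); print(s['position'],s['ee_rot'],s['clock'],s['grip_width'])"
```

```text
[643.97153264 -88.93009497  61.46053304] [-3.14019848e+00  3.82439905e-05  1.39283144e+00] 7.25 11.72828772690868
```

View pics/w4.png

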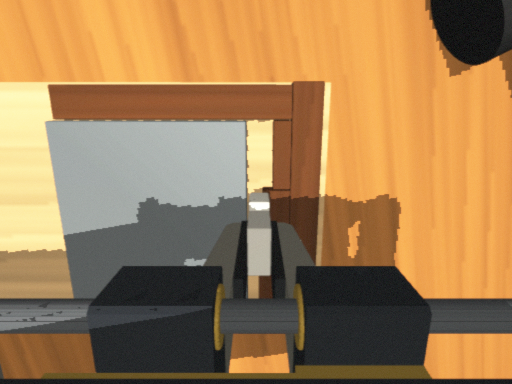

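Spacer cols 248–271. The gap is cols 245.5 (tile edge) to 273 (block face), rows 122–188. I'll compare the two in the tool frame.

```bash
python3 - <<'E'
import meas; from meas import *
w=np.load("w4.npz"); p=w['p']; meas.R,meas.t=w['R'],w['t']; hsv=cv2.cvtColor(p,cv2.COLOR_RGB2HSV).astype(float); S,V=hsv[...,1],hsv[...,2]
y=w['rot'][2]; tx=np.array([np.cos(y),np.sin(y)]);ty=np.array([tx[1],-tx[0]])
for n,a in dict(tile=(S,range(126,185),236,256,50,True,20),face=(V,range(126,184),262,284,180,False,8)).items():
    o,yw,k,sd,uv=edge(*a); o=o+( (w['pos'][:2]-o)@tx+40)*np.array([-np.sin(yw),np.cos(yw)]); d=o-w['pos'][:2]; print(n,'yaw',round(float(yw),4),'tool x,y',(d@tx).round(1),(d@ty).round(2),k,round(float(sd),2),uv)
for r in (196,202,206,212,225,240,255,268): print(r,V[r,240:282].astype(int).tolist())
for r in range(112,128,2): print(r,V[r,262])
u=np.array([[262,120.5],[285,120.5],[280,188]]); X=ray(c,u,20,w['R'],w['t'])[:,:2]-w['pos'][:2]; print('thin ends tool x',X@tx)
E
```

```text
tile yaw -0.1738 tool x,y 40.0 -8.3 59 0.13 [[245.6, 126.0], [246.0, 184.0]]
face yaw -0.1776 tool x,y 40.0 9.54 58 0.11 [[272.4, 126.0], [272.1, 183.0]]
196 [120, 164, 183, 186, 182, 163, 111, 148, 164, 160, 155, 151, 154, 151, 153, 152, 153, 152, 152, 152, 153, 150, 154, 151, 154, 150, 148, 144, 118, 93, 118, 130, 135, 137, 139, 137, 135, 135, 132, 133, 129, 134]
202 [98, 102, 102, 100, 101, 93, 79, 126, 148, 210, 240, 244, 244, 245, 244, 245, 244, 244, 245, 244, 245, 245, 244, 244, 244, 244, 245, 243, 229, 150, 91, 77, 78, 74, 79, 79, 79, 75, 77, 79, 72, 73]
206 [102, 97, 98, 100, 101, 93, 78, 126, 146, 171, 199, 251, 254, 254, 254, 254, 255, 254, 255, 254, 254, 254, 254, 254, 254, 254, 254, 254, 252, 191, 93, 76, 80, 78, 76, 78, 79, 76, 75, 74, 76, 76]
212 [100, 99, 98, 104, 99, 95, 82, 120, 136, 134, 127, 130, 133, 134, 131, 131, 130, 129, 133, 131, 132, 129, 132, 132, 131, 129, 133, 132, 124, 102, 77, 79, 75, 75, 79, 78, 77, 77, 74, 74, 70, 72]
225 [71, 45, 23, 23, 26, 23, 39, 88, 120, 131, 130, 131, 133, 132, 133, 132, 134, 130, 132, 136, 133, 131, 134, 135, 133, 133, 131, 132, 128, 125, 95, 52, 29, 26, 31, 20, 26, 64, 80, 82, 80, 83]
240 [27, 24, 28, 32, 27, 26, 57, 146, 179, 185, 192, 189, 189, 191, 190, 189, 188, 191, 190, 190, 190, 188, 188, 189, 190, 187, 187, 188, 188, 179, 159, 95, 37, 24, 31, 26, 27, 23, 26, 46, 75, 83]
255 [29, 28, 28, 23, 32, 27, 43, 114, 168, 187, 188, 187, 185, 185, 189, 187, 190, 189, 188, 188, 186, 187, 186, 186, 189, 191, 186, 186, 185, 176, 139, 73, 31, 25, 26, 30, 26, 26, 28, 23, 22, 35]
268 [26, 31, 30, 25, 27, 25, 34, 87, 154, 182, 189, 189, 188, 189, 188, 187, 187, 189, 186, 187, 187, 186, 188, 188, 187, 189, 186, 189, 188, 173, 120, 57, 25, 24, 22, 31, 31, 27, 26, 23, 22, 29]
112 146.0
114 147.0
116 151.0
118 139.0
120 165.0
122 251.0
124 252.0
126 251.0
thin ends tool x [62.15495865 62.16112872 17.33680633]
```

drive_tool:
  moves: [0,0,0,20,0.1,0,-1,0,0,0,19.6,0.1,0,-1,0,0,0,0,0,0,-1,0,0,0,0,0,7,-1,0,0,0,0,0,7,-1,0,0,0,0,0,5,-1,0,0,0,0,0,4,-1,0,0,0,0,0,2,-1,0,0,0,0,0,0,-1,0,0,0,0,0,0,-1]

```text
clock: 8.3
position: [651.6, -50.2, 36.6]
ee_rot: [3.142, -0.0, 1.393]
force: [-1.0, 0.8, -0.7]
grip_width: 11.8
grasp_force: 25.0
```

drive_tool:
  moves: [0,0,0,0,0,0.6,-1,0,0,0,0,0,0.5,-1,0,0,0,0,0,0.2,-1,0,0,0,0,0,0,-1,0,0,0,0,0,0,-1]

```text
clock: 8.8
position: [651.7, -50.1, 35.6]
ee_rot: [3.141, -0.0, 1.393]
force: [-0.1, 0.8, 2.7]
grip_width: 11.4
grasp_force: 25.0
```

```bash
python3 -c "
from h import *
s=snap('w5'); print(s['position'],s['ee_rot'],s['clock'],s['force'])
im=cv2.imread('pics/w5.png'); cv2.imwrite('pics/w5c.png',cv2.resize(im[60:320,150:410],None,fx=2.3,fy=2.3,interpolation=cv2.INTER_CUBIC))"
```

```text
[651.72311419 -50.09582005  35.5710764 ] [ 3.14123197e+00 -1.37157343e-05  1.39284582e+00] 8.8 [-0.10964536  0.83573458  2.71481475]
```

View pics/w5c.png

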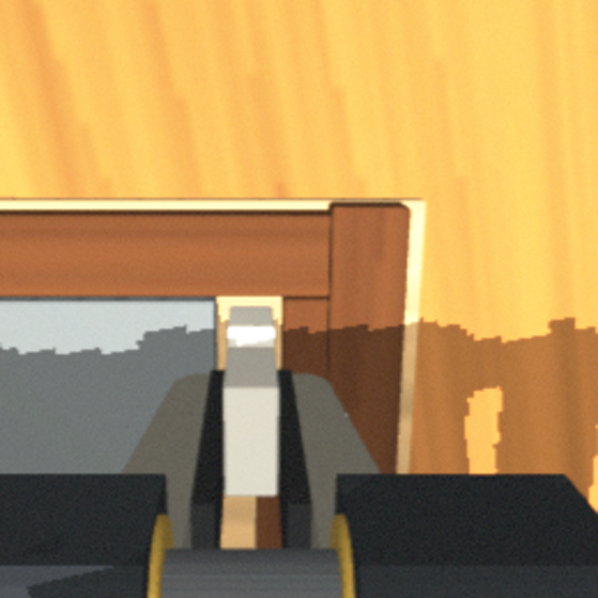

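The spacer is centred in the wide gap in front of the thin block and touching down at 2.7 N. Releasing it and rising.

drive_tool:
  moves: [0,0,0,0,0,0,-0.4,0,0,0,0,0,0,-0.4,0,0,0,0,0,0,-0.4,0,0,0,0,0,0,-0.4,0,0,0,0,0,-10,-0.4,0,0,0,0,0,-30,-0.4,0,0,0,0,0,-40,-0.4,0,0,0,0,-34,-14,-0.4,0,0,0,0,-40,0,-0.4,0,0,0,0,-26,0,-0.4,0,0,0,0,0,0,-0.4,0,0,0,0,0,0,-0.4]

```text
clock: 10.05
position: [553.8, -32.4, 130.3]
ee_rot: [3.14, -0.0, 1.393]
force: [0.7, -0.5, -0.2]
grip_width: 27.1
grasp_force: 0.0
```

```bash
python3 -c "
from h import *
s=snap('w6'); print(s['position'],s['ee_rot'],s['clock'],s['force'],s['grip_width'])"
```

```text
[553.75655664 -32.37849889 130.32793201] [ 3.13976422e+00 -2.02683816e-04  1.39295680e+00] 10.05 [ 0.74391812 -0.48837245 -0.1625993 ] 27.11487560656072
```

View pics/w6.png

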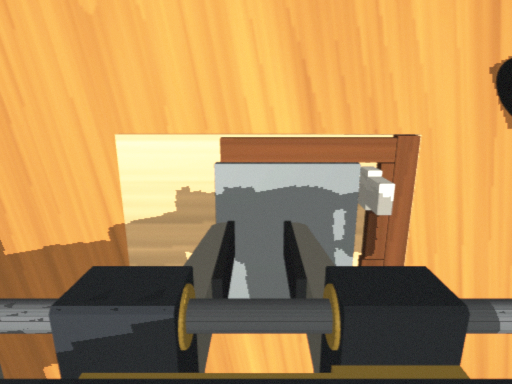

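The spacer stands upright and free in the gap, around px (378,190). Next I stage in front of the tile, with fingers shut and turned 90°.

drive_tool:
  moves: [0,0,0,0,-40,0,-1,0,0,0,0,-35,0,-1,0,0,0.1428,0,0,0,-1,0,0,0.1428,0,0,0,-1,0,0,0.1428,0,0,0,-1,0,0,0.1428,0,0,0,-1,0,0,0.1428,0,0,0,-1,0,0,0.1428,0,0,0,-1,0,0,0.1428,0,0,0,-1,0,0,0.1428,0,0,0,-1,0,0,0.1428,0,0,0,-1,0,0,0.1428,0,0,0,-1,0,0,0.1428,0,0,0,-1,0,0,0,0,0,40,-1,0,0,0,0,0,40,-1,0,0,0,0,0,25,-1,0,0,0,0,0,0,-1,0,0,0,0,0,0,-1]
  grip_force: 40

```text
clock: 11.9
position: [480.2, -19.2, 24.4]
ee_rot: [3.142, 0.0, -0.178]
force: [0.2, 0.2, 0.4]
grip_width: 0.5
grasp_force: 0.0
```

drive_tool:
  moves: [0,0,0,0,0,8,-1,0,0,0,0,0,4.5,-1,0,0,0,0,0,0,-1,0,0,0,8,0,0,-1,0,0,0,6,0,0,-1,0,0,0,3,0,0,-1,0,0,0,3,0,0,-1,0,0,0,2,0,0,-1,0,0,0,1,0,0,-1,0,0,0,0,0,0,-1,0,0,0,0,0,0,-1]

```text
clock: 13.0
position: [501.8, -23.2, 11.7]
ee_rot: [3.142, 0.0, -0.178]
force: [-0.2, -0.2, -0.3]
grip_width: 0.5
grasp_force: 0.0
```

drive_tool:
  moves: [0,0,0,1,0,0,-1,0,0,0,1,0,0,-1,0,0,0,1,0,0,-1,0,0,0,1,0,0,-1,0,0,0,1,0,0,-1,0,0,0,0,0,0,-1]

```text
clock: 13.6
position: [506.4, -23.9, 11.6]
ee_rot: [-3.142, 0.001, -0.178]
force: [-3.8, 2.2, 0.8]
grip_width: 0.3
grasp_force: 1.7
```

drive_tool:
  moves: [0,0,0,1,0,0,-1,0,0,0,1,0,0,-1,0,0,0,1,0,0,-1,0,0,0,0,0,0,-1]

```text
clock: 14.0
position: [508.9, -24.3, 11.6]
ee_rot: [-3.141, 0.002, -0.178]
force: [-4.6, 3.9, 2.9]
grip_width: 0.0
grasp_force: 2.7
```

drive_tool:
  moves: [0,0,0,1,0,0,-1,0,0,0,1,0,0,-1,0,0,0,0,0,0,-1]

```text
clock: 14.3
position: [510.3, -24.6, 11.5]
ee_rot: [-3.142, 0.003, -0.178]
force: [-5.2, 4.6, 4.0]
grip_width: 0.3
grasp_force: 3.5
```

drive_tool:
  moves: [0,0,0,1,0,0,-1,0,0,0,1,0,0,-1,0,0,0,0,0,0,-1]

```text
clock: 14.6
position: [510.3, -24.7, 11.3]
ee_rot: [3.141, 0.007, -0.178]
force: [-10.6, 5.0, 9.3]
grip_width: 0.8
grasp_force: 6.1
```

drive_tool:
  moves: [0,0,0,1,-0.3,-0.5,-1,0,0,0,1,-0.2,-0.5,-1,0,0,0,1,0,-0.5,-1,0,0,0,0,0,0,-1]

```text
clock: 15.0
position: [510.5, -24.7, 11.5]
ee_rot: [3.141, 0.012, -0.178]
force: [-15.0, 4.7, 1.5]
grip_width: 0.5
grasp_force: 7.7
```

drive_tool:
  moves: [0,0,0,1.5,-0.2,-0.3,-1,0,0,0,1.5,-0.2,-0.3,-1,0,0,0,1.5,0,-0.3,-1,0,0,0,1.5,0,-0.3,-1,0,0,0,0,0,0,-1,0,0,0,0,0,0,-1]

```text
clock: 15.6
position: [510.8, -24.7, 11.5]
ee_rot: [3.14, 0.022, -0.178]
force: [-26.9, 7.6, 8.2]
grip_width: 0.2
grasp_force: 14.3
```

```bash
python3 -c "
from h import *
from station import viewer
s=snap('w7'); print(s['position'],s['ee_rot'],s['clock'],s['force'],s['joint_torque'])
p,d=viewer.camera('scene'); np.savez('scene1',p=p,d=d); a=cv2.resize(p[160:300,150:320,::-1],None,fx=2.3,fy=2.3,interpolation=cv2.INTER_CUBIC)
b=cv2.imread('pics/w7.png'); h=max(a.shape[0],384); o=np.zeros((h,400+a.shape[1],3),np.uint8); o[:300,:400]=cv2.resize(b,(400,300)); o[:a.shape[0],400:]=a; cv2.imwrite('pics/f.png',o); print(o.shape)"
```

```text
[510.79873166 -24.7218385   11.53216335] [ 3.13962903  0.02246101 -0.17844416] 15.6 [-26.94359384   7.62600301   8.18981118] [-3.15818913e+00 -5.86391580e+01 -3.99385107e+01 -1.30921002e+00
 -9.83786076e+00  1.99612562e-02]
(384, 791, 3)
```

View pics/f.png

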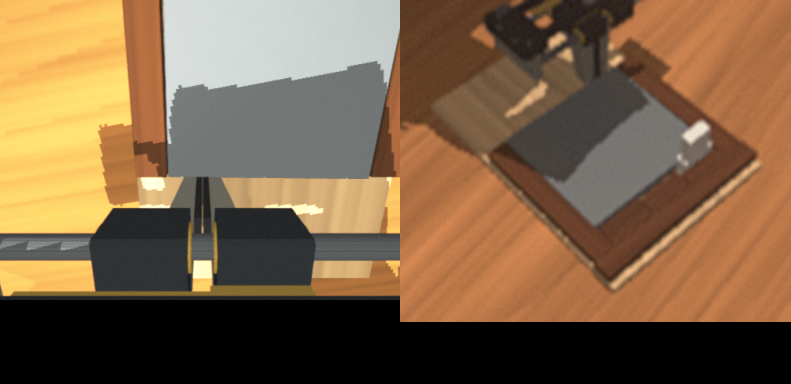

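The tile is pressed home, its front edge at row ~177 of the left panel in line with the guide end. The spacer stands upright at its back edge. I'll check that the tile is square numerically.

```bash
python3 - <<'E'
from h import *
from station import viewer
c=viewer.camera_params("wrist"); w=np.load("w7.npz"); p=w['p'];R,t=w['R'],w['t']; hsv=cv2.cvtColor(p,cv2.COLOR_RGB2HSV).astype(float); S,V=hsv[...,1],hsv[...,2]
def fit(uv,z):
    X=ray(c,uv,z,R,t)[:,:2]; vx,vy,x,y=cv2.fitLine(X.astype(np.float32),cv2.DIST_HUBER,0,.1,.01).ravel(); return np.array([x,y]),np.array([vx,vy]),np.std((X-[x,y])@[vy,-vx]),len(X)
def cr(a,lo,l):
    s=a-l; i=np.where((s[:-1]<0)&(s[1:]>=0))[0]; return lo+i[0]+(-s[i[0]])/(s[i[0]+1]-s[i[0]]) if len(i) else np.nan
f=np.array([(u,cr(S[215:245,u],215,50)) for u in list(range(222,232))+list(range(292,480))]); f=f[~np.isnan(f[:,1])]
o,v,sd,n=fit(f,20); v*=np.sign(v[1]); print('tile front yaw',np.arctan2(-v[0],v[1]),sd,n,f[[0,-1]])
ex=np.array([np.cos(-.178),np.sin(-.178)]); print('front ex at',o@ex, 'TCP ex',w['pos'][:2]@ex)
g=np.array([(cr(-S[r,195:225],195,-60),r) for r in range(20,215)]); g=g[~np.isnan(g[:,0])]
o,v,sd,n=fit(g,20); v*=np.sign(v[0]); print('tile left edge/guide yaw',np.arctan2(v[1],v[0]),sd,n)
g=np.array([(cr(V[r,140:180]*-1,140,-200),r) for r in range(5,170)]); g=g[~np.isnan(g[:,0])]
if len(g)>9: o,v,sd,n=fit(g,20); v*=np.sign(v[0]); print('guide outer yaw',np.arctan2(v[1],v[0]),sd,n)
print('guide front end rows V', [(u,V[205:245:2,u].astype(int).tolist()) for u in (180,190,200)])
E
```

```text
tile front yaw -0.18958004 0.49333879723845886 193 [[222.         225.77192982]
 [474.         218.26315789]]
front ex at 516.421891264392 TCP ex 507.10528790746184
tile left edge/guide yaw -0.19098793 0.09958849100097418 195
guide outer yaw -0.17627311 3.1946313848038974 165
guide front end rows V [(180, [165, 170, 164, 167, 165, 163, 168, 165, 166, 166, 166, 249, 254, 228, 217, 213, 213, 211, 212, 213]), (190, [129, 175, 178, 181, 181, 177, 174, 180, 182, 178, 178, 255, 255, 255, 255, 255, 255, 255, 255, 244]), (200, [103, 104, 171, 176, 120, 131, 138, 173, 178, 182, 180, 255, 255, 255, 255, 255, 255, 255, 254, 237])]
```

```bash
python3 - <<'E'
from h import *
from station import viewer
c=viewer.camera_params("wrist"); w=np.load("w7.npz"); p=w['p'];R,t=w['R'],w['t']; hsv=cv2.cvtColor(p,cv2.COLOR_RGB2HSV).astype(float); S,V=hsv[...,1],hsv[...,2]
def fit(uv,z,axis):
    for _ in range(4):
        X=ray(c,uv,z,R,t)[:,:2]; vx,vy,x,y=cv2.fitLine(X.astype(np.float32),cv2.DIST_HUBER,0,.1,.01).ravel(); e=np.abs((X-[x,y])@[vy,-vx]); uv=uv[e<max(.4,2.5*np.median(e))]
    v=np.array([vx,vy]); v*=np.sign(v[axis]); return ('yaw',round(float(np.arctan2(-v[0],v[1]) if axis else np.arctan2(v[1],v[0])),4),len(uv),round(float(np.std((X-[x,y])@[vy,-vx])),2),uv[[0,-1]].round(1).tolist())
def cr(a,lo,l):
    s=a-l; i=np.where((s[:-1]<0)&(s[1:]>=0))[0]; return lo+i[0]+(-s[i[0]])/(s[i[0]+1]-s[i[0]]) if len(i) else np.nan
f=lambda L:(lambda a:a[~np.isnan(a).any(1)])(np.array(L))
print('front',fit(f([(u,cr(S[215:245,u],215,50)) for u in list(range(222,232))+list(range(295,465))]),20,1))
print('left tile',fit(f([(cr(-S[r,195:230],195,-60),r) for r in range(5,210)]),20,0))
print('right tile',fit(f([(cr(S[r,460:511],460,60),r) for r in range(60,215)]),20,0))
print('guide outer', fit(f([(cr(S[r,150:180],150,S[r,150:158].mean()/2+S[r,174:180].mean()/2),r) for r in range(5,170)]),20,0))
for r in (20,80,140,200): print(r,'S',S[r,152:180].astype(int).tolist(),'\n   V',V[r,152:180].astype(int).tolist(),'\n  inner V',V[r,198:222].astype(int).tolist())
E
```

```text
front ('yaw', -0.1898, 180, 0.08, [[222.0, 225.8], [464.0, 228.2]])
left tile ('yaw', -0.1908, 205, 0.09, [[208.2, 5.0], [214.1, 209.0]])
right tile ('yaw', -0.1896, 155, 0.06, [[507.4, 60.0], [475.0, 214.0]])
guide outer ('yaw', -0.1785, 126, 0.1, [[155.3, 5.0], [167.7, 159.0]])
20 S [148, 148, 145, 148, 150, 167, 165, 161, 159, 156, 161, 157, 155, 165, 158, 163, 157, 160, 163, 163, 164, 163, 165, 163, 163, 168, 165, 164] 
   V [254, 254, 254, 254, 254, 244, 193, 170, 168, 168, 169, 169, 171, 167, 166, 163, 167, 167, 172, 174, 179, 178, 178, 182, 181, 181, 184, 185] 
  inner V [181, 187, 189, 189, 186, 171, 137, 89, 64, 81, 174, 183, 204, 220, 221, 221, 222, 222, 221, 223, 223, 223, 222, 221]
80 S [151, 152, 152, 151, 152, 156, 156, 154, 151, 152, 167, 161, 163, 160, 158, 156, 155, 153, 164, 159, 160, 159, 157, 163, 165, 163, 163, 167] 
   V [253, 253, 253, 253, 253, 253, 253, 253, 254, 253, 228, 177, 166, 169, 169, 173, 171, 170, 163, 165, 167, 168, 172, 175, 178, 180, 183, 183] 
  inner V [180, 183, 184, 185, 190, 191, 190, 181, 162, 108, 64, 60, 97, 176, 215, 222, 223, 222, 223, 
[... 169 characters left out ...]
1] 
   V [254, 254, 254, 254, 254, 254, 254, 254, 254, 254, 254, 254, 254, 254, 254, 223, 169, 167, 168, 170, 172, 169, 167, 165, 165, 171, 173, 179] 
  inner V [176, 182, 178, 180, 184, 186, 187, 191, 192, 189, 173, 143, 95, 64, 89, 176, 217, 222, 222, 219, 165, 127, 124, 129]
200 S [169, 166, 167, 168, 166, 164, 166, 166, 166, 170, 170, 168, 165, 167, 166, 173, 165, 167, 168, 168, 152, 162, 167, 165, 163, 161, 156, 168] 
   V [184, 186, 185, 184, 186, 184, 186, 186, 187, 185, 184, 182, 188, 186, 189, 186, 187, 188, 185, 170, 163, 164, 166, 167, 169, 166, 168, 162] 
  inner V [102, 100, 102, 101, 101, 101, 102, 100, 103, 103, 110, 108, 106, 98, 75, 66, 87, 106, 119, 119, 121, 123, 121, 120]
```

The tile's yaw is −0.190 against −0.178 for the guides, so it is skewed by 0.012. I'll press harder to rotate it square onto the spacer.

drive_tool:
  moves: [0,0,0,2,0,-0.4,-1,0,0,0,2,0,-0.4,-1,0,0,0,2,0,-0.4,-1,0,0,0,2,0,-0.4,-1,0,0,0,0,0,0,-1,0,0,0,0,0,0,-1]

```text
clock: 16.3
position: [511.1, -24.9, 11.6]
ee_rot: [3.139, 0.037, -0.179]
force: [-43.6, 14.4, 15.4]
grip_width: 0.3
grasp_force: 23.4
```

```bash
cat > sq.py <<'E'
from h import *
from station import viewer
import sys
s=snap(sys.argv[1]); w=np.load(sys.argv[1]+'.npz')
print(s['clock'],s['position'].round(1),s['force'].round(1),s['torque'].round(2),s['ee_rot'].round(4))
c=viewer.camera_params("wrist"); p=w['p'];R,t=w['R'],w['t']; hsv=cv2.cvtColor(p,cv2.COLOR_RGB2HSV).astype(float); S=hsv[...,1]
def fit(uv,z,axis):
    for _ in range(4):
        X=ray(c,uv,z,R,t)[:,:2]; vx,vy,x,y=cv2.fitLine(X.astype(np.float32),cv2.DIST_HUBER,0,.1,.01).ravel(); e=np.abs((X-[x,y])@[vy,-vx]); uv=uv[e<max(.4,2.5*np.median(e))]
    v=np.array([vx,vy]); v*=np.sign(v[axis]); return (round(float(np.arctan2(-v[0],v[1]) if axis else np.arctan2(v[1],v[0])),4),len(uv),uv[[0,-1]].round(1).tolist())
def cr(a,lo,l):
    q=a-l; i=np.where((q[:-1]<0)&(q[1:]>=0))[0]; return lo+i[0]+(-q[i[0]])/(q[i[0]+1]-q[i[0]]) if len(i) else np.nan
f=lambda L:(lambda a:a[~np.isnan(a).any(1)])(np.array(L))
print('front',fit(f([(u,cr(S[205:250,u],205,50)) for u in list(range(222,232))+list(range(295,460))]),20,1))
print('left tile',fit(f([(cr(-S[r,190:235],190,-60),r) for r in range(5,205)]),20,0))
V=hsv[...,2]; print('guide',fit(f([(cr(-V[r,140:185],140,-210),r) for r in range(5,150)]),20,0))
E
python3 sq.py w8
```

```text
16.3 [511.1 -24.9  11.6] [-43.6  14.4  15.4] [2.6  8.2  0.03] [ 3.139   0.0368 -0.179 ]
front (-0.1891, 175, [[222.0, 226.5], [459.0, 228.7]])
left tile (-0.1917, 200, [[207.4, 5.0], [213.4, 204.0]])
guide (-0.1757, 145, [[154.9, 5.0], [167.4, 149.0]])
```

```bash
python3 - <<'E'
from h import *
w=np.load("w8.npz"); p=w['p']; hsv=cv2.cvtColor(p,cv2.COLOR_RGB2HSV).astype(float); S,V=hsv[...,1],hsv[...,2]
def cr(a,lo,l):
    q=a-l; i=np.where((q[:-1]<0)&(q[1:]>=0))[0]; return lo+i[0]+(-q[i[0]])/(q[i[0]+1]-q[i[0]]) if len(i) else np.nan
A=[]
for r in range(5,150,3):
    A.append((r,cr(-V[r,190:225],190,-120),cr(-S[r,190:235],190,-60)))
A=np.array(A);A=A[~np.isnan(A).any(1)]; d=A[:,2]-A[:,1]; print('left gap px vs row: fit',np.polyfit(A[:,0],d,1),'mean',d.mean(),'sd',d.std())
im=cv2.imread('pics/w8.png'); a=cv2.resize(im[190:260,170:240],None,fx=5,fy=5,interpolation=cv2.INTER_CUBIC); b=cv2.resize(im[190:260,442:512],None,fx=5,fy=5,interpolation=cv2.INTER_CUBIC)
cv2.imwrite('pics/cmp.png',np.hstack([a,b]))
E
```

```text
left gap px vs row: fit [-0.0178612   4.77703488] mean 3.4017223266092835 sd 0.7728663765091126
```

View pics/cmp.png

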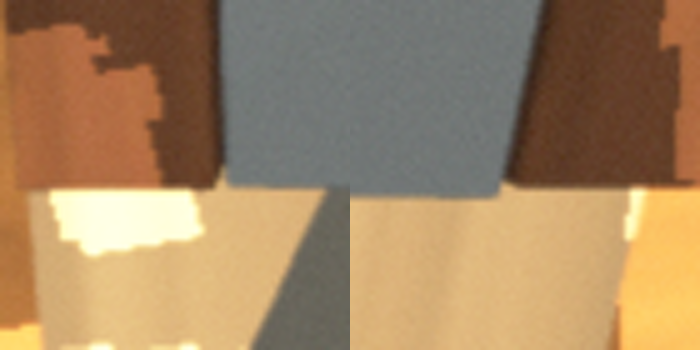

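The right tile corner lags its guide end by about 2 px (~1.1 mm), while the left is in line. So the skew is real. I'll back off and re-push on the inner half of the spacer's width.

drive_tool:
  moves: [0,0,0,-10,0,1,-1,0,0,0,-10,0,1.3,-1,0,0,0,-8,0,2,-1,0,0,-0.04,0,12,0,-1,0,0,0,0,0,0,-1,0,0,0,0,0,0,-1]

```text
clock: 16.95
position: [502.2, -34.4, 12.2]
ee_rot: [-3.141, -0.002, -0.14]
force: [-0.2, -0.4, 0.7]
grip_width: 0.7
grasp_force: 0.0
```

drive_tool:
  moves: [0,0,0,3,0,0,-1,0,0,0,2,0,0,-1,0,0,0,2,0,-0.5,-1,0,0,0,2,0,-0.7,-1,0,0,0,2,0,-0.7,-1,0,0,0,0,0,0,-1,0,0,0,0,0,0,-1]

```text
clock: 17.65
position: [508.4, -35.3, 12.6]
ee_rot: [3.141, 0.007, -0.138]
force: [-6.8, 1.6, -2.1]
grip_width: 0.4
grasp_force: 3.8
```

```bash
python3 sq.py w9
```

```text
17.65 [508.4 -35.3  12.6] [-6.8  1.6 -2.1] [ 0.35  1.4  -0.07] [ 3.1413  0.0068 -0.1381]
front (-0.1863, 166, [[222.0, 223.2], [450.0, 232.7]])
left tile (-0.1851, 200, [[194.8, 5.0], [195.7, 204.0]])
guide (-0.1753, 145, [[144.4, 5.0], [151.4, 149.0]])
```

drive_tool:
  moves: [0,0,0,2,0,-0.4,-1,0,0,0,2,0,-0.5,-1,0,0,0,2,0,-0.5,-1,0,0,0,0,0,0,-1,0,0,0,0,0,0,-1]

```text
clock: 18.2
position: [508.6, -35.6, 12.4]
ee_rot: [3.141, 0.018, -0.138]
force: [-19.1, 3.7, -1.8]
grip_width: 0.7
grasp_force: 9.5
```

```bash
python3 sq.py w10
```

```text
18.2 [508.6 -35.6  12.4] [-19.1   3.7  -1.8] [ 0.75  3.48 -0.05] [ 3.1409  0.0175 -0.1383]
front (-0.1853, 165, [[222.0, 223.5], [449.0, 233.4]])
left tile (-0.1848, 200, [[194.3, 5.0], [195.5, 204.0]])
guide (-0.1757, 145, [[142.9, 5.0], [150.5, 149.0]])
```

```bash
cat > corner.py <<'E'
from h import *
from station import viewer
import sys
c=viewer.camera_params("wrist"); ex=np.array([np.cos(-.178),np.sin(-.178)]); ey=np.array([-ex[1],ex[0]])
def cr(a,lo,l):
    q=a-l; i=np.where((q[:-1]<0)&(q[1:]>=0))[0]; return lo+i[0]+(-q[i[0]])/(q[i[0]+1]-q[i[0]]) if len(i) else np.nan
for nm in sys.argv[1:]:
    w=np.load(nm+'.npz'); p=cv2.medianBlur(w['p'],3); S=cv2.cvtColor(p,cv2.COLOR_RGB2HSV)[...,1].astype(float); R,t=w['R'],w['t']
    P=lambda L:(lambda a:(lambda X:np.c_[X@ex,X@ey])(ray(c,a[~np.isnan(a).any(1)],20,R,t)[:,:2]))(np.array(L,float))
    l=cr(-S[200,180:240],180,-60); r=cr(S[205,430:505],430,60)
    for n,cols,mode in(('guideL',range(int(l)-28,int(l)-8),0),('tileL',range(int(l)+7,int(l)+20),1),('tileR',range(int(r)-25,int(r)-8),1),('guideR',range(int(r)+8,min(int(r)+28,512)),0)):
        X=P([(u,cr(S[208:252,u],208,50) if mode else cr(-S[208:252,u],208,-125)) for u in cols])
        print(nm,n,len(X),'ex',np.median(X[:,0]).round(2) if len(X) else None,'ey',np.median(X[:,1]).round(1) if len(X) else None, 'spread',X[:,0].std().round(2) if len(X) else '')
E
python3 corner.py w8 w10
```

```text
w8 guideL 20 ex 517.21 ey 99.6 spread 0.02
w8 tileL 13 ex 517.3 ey 82.8 spread 0.1
w8 tileR 17 ex 515.92 ey -43.0 spread 0.13
w8 guideR 16 ex 516.91 ey -60.3 spread 0.18
w10 guideL 20 ex 516.9 ey 98.8 spread 0.16
w10 tileL 13 ex 517.47 ey 81.9 spread 0.14
w10 tileR 17 ex 516.32 ey -43.8 spread 0.04
w10 guideR 14 ex 516.89 ey -60.9 spread 0.05
```

drive_tool:
  moves: [0,0,0,-10,0,1.5,-1,0,0,0,-10,0,1.5,-1,0,0,0.04,0,0,0,-1,0,0,0,0,25,0,-1,0,0,0,0,25,0,-1,0,0,0,0,0,0,-1,0,0,0,0,0,0,-1]

```text
clock: 18.95
position: [489.7, -83.3, 12.4]
ee_rot: [-3.141, -0.001, -0.18]
force: [0.7, -0.7, -0.7]
grip_width: 0.5
grasp_force: 0.0
```

drive_tool:
  moves: [0,0,0,5,0,0,-1,0,0,0,3,0,0,-1,0,0,0,1,0,0,-1,0,0,0,1,0,-0.3,-1,0,0,0,1,0,-0.4,-1,0,0,0,0,0,0,-1,0,0,0,0,0,0,-1]

```text
clock: 19.65
position: [499.4, -84.9, 12.6]
ee_rot: [3.142, 0.001, -0.178]
force: [-2.3, -0.3, -1.8]
grip_width: 0.2
grasp_force: 1.0
```

```bash
python3 - <<'E'
import re
s=open('corner.py').read()
s=s.replace("l=cr(","o=int(sys.argv[0]=='x');l=cr(")
open('corner.py','w').write(s)
E
python3 sq.py w11; python3 - <<'E'
from h import *
w=np.load('w11.npz'); S=cv2.cvtColor(w['p'],cv2.COLOR_RGB2HSV)[...,1]
for r in (190,205): print(r,[ (i,int(S[r,i])) for i in range(40,500,10)])
E
```

```text
19.65 [499.4 -84.9  12.6] [-2.3 -0.3 -1.8] [-0.01  0.43 -0.03] [ 3.1415e+00  1.1000e-03 -1.7790e-01]
front (-0.1781, 74, [[222.0, 224.3], [358.0, 224.2]])
190 [(40, 153), (50, 155), (60, 160), (70, 164), (80, 164), (90, 162), (100, 8), (110, 7), (120, 11), (130, 9), (140, 15), (150, 11), (160, 13), (170, 13), (180, 9), (190, 11), (200, 11), (210, 9), (220, 11), (230, 13), (240, 7), (250, 11), (260, 11), (270, 10), (280, 9), (290, 9), (300, 13), (310, 11), (320, 6), (330, 11), (340, 11), (350, 11), (360, 11), (370, 151), (380, 166), (390, 148), (400, 160), (410, 170), (420, 170), (430, 165), (440, 174), (450, 166), (460, 169), (470, 166), (480, 154), (490, 148)]
205 [(40, 154), (50, 159), (60, 162), (70, 162), (80, 159), (90, 163), (100, 75), (110, 9), (120, 13), (130, 9), (140, 11), (150, 7), (160, 13), (170, 10), (180, 9), (190, 9), (200, 11), (210, 9), (220, 9), (230, 13), (240, 9), (250, 11), (260, 13), (270, 15), (280, 13), (290, 13), (300, 19), (310, 17), (320, 13), (330, 13), (340, 15), (350, 15), (360, 12), (370, 149), (380, 154), (390, 155), (400, 147), (410, 171), (420, 170), (430, 170), (440, 168), (450, 164), (460, 165), (470, 166), (480, 156), (490, 156)]Traceback (most recent call last):
  File "sq.py", line 15, in <module>
    print('left tile',fit(f([(cr(-S[r,190:235],190,-60),r) for r in range(5,205)]),20,0))
                      ~~~^^^^^^^^^^^^^^^^^^^^^^^^^^^^^^^^^^^^^^^^^^^^^^^^^^^^^^^^^^^^^^^
  File "sq.py", line 9, in fit
    X=ray(c,uv,z,R,t)[:,:2]; vx,vy,x,y=cv2.fitLine(X.astype(np.float32),cv2.DIST_HUBER,0,.1,.01).ravel(); e=np.abs((X-[x,y])@[vy,-vx]); uv=uv[e<max(.4,2.5*np.median(e))]
                                       ~~~~~~~~~~~^^^^^^^^^^^^^^^^^^^^^^^^^^^^^^^^^^^^^^^^^^^^^^
cv2.error: OpenCV(4.12.0) /io/opencv/modules/imgproc/src/linefit.cpp:50: error: (-215:Assertion failed) count > 0 in function 'fitLine2D_wods'
```

```bash
cat > corner.py <<'E'
from h import *
from station import viewer
import sys
c=viewer.camera_params("wrist"); ex=np.array([np.cos(-.178),np.sin(-.178)]); ey=np.array([-ex[1],ex[0]])
def cr(a,lo,l):
    q=a-l; i=np.where((q[:-1]<0)&(q[1:]>=0))[0]; return lo+i[0]+(-q[i[0]])/(q[i[0]+1]-q[i[0]]) if len(i) else np.nan
for nm in sys.argv[1:]:
    w=np.load(nm+'.npz'); p=cv2.medianBlur(w['p'],3); S=cv2.cvtColor(p,cv2.COLOR_RGB2HSV)[...,1].astype(float); R,t=w['R'],w['t']
    k=np.where(S[203]<60)[0]; l,r=k[0],k[-1]
    res={}
    for n,cols,m in(('guideL',range(max(0,l-28),l-8),0),('tileL',range(l+7,l+22),1),('tileR',range(r-22,r-7),1),('guideR',range(r+8,min(r+28,512)),0)):
        a=np.array([(u,cr(S[208:252,u],208,50) if m else cr(-S[208:252,u],208,-125)) for u in cols],float); a=a[~np.isnan(a).any(1)]
        X=ray(c,a,20,R,t)[:,:2]; res[n]=np.median(np.c_[X@ex,X@ey],0) if len(X) else None
    sk=lambda a,b:(res[a][0]-res[b][0])/(res[b][1]-res[a][1])
    print(nm,{k:v.round(2).tolist() for k,v in res.items()},'tile yaw rel',round(sk('tileL','tileR'),4),'guide',round(sk('guideL','guideR'),4))
E
python3 corner.py w8 w10 w11
```

```text
w8 {'guideL': [517.21, 99.09], 'tileL': [517.29, 81.7], 'tileR': [515.86, -44.04], 'guideR': [516.91, -60.26]} tile yaw rel -0.0114 guide -0.0019
w10 {'guideL': [516.94, 98.29], 'tileL': [517.46, 80.87], 'tileR': [516.33, -44.86], 'guideR': [516.89, -60.88]} tile yaw rel -0.009 guide -0.0003
w11 {'guideL': [517.16, 99.48], 'tileL': [517.44, 79.54], 'tileR': [517.0, -42.91], 'guideR': [516.88, -60.44]} tile yaw rel -0.0036 guide -0.0017
```

drive_tool:
  moves: [0,0,0,1,0,-0.3,-1,0,0,0,0,0,0,-1,0,0,0,0,0,0,-1]

```text
clock: 20.0
position: [499.5, -85.1, 12.7]
ee_rot: [3.141, 0.003, -0.178]
force: [-5.7, -0.3, -1.7]
grip_width: 0.6
grasp_force: 2.5
```

```bash
python3 sq.py w12 2>/dev/null; python3 corner.py w12
```

```text
20.0 [499.5 -85.1  12.7] [-5.7 -0.3 -1.7] [ 0.    0.99 -0.03] [ 3.1414e+00  2.7000e-03 -1.7800e-01]
front (-0.1777, 74, [[222.0, 224.4], [358.0, 224.2]])
w12 {'guideL': [517.21, 98.84], 'tileL': [517.07, 81.36], 'tileR': [517.14, -43.12], 'guideR': [516.87, -60.69]} tile yaw rel 0.0006 guide -0.0021
```

drive_tool:
  moves: [0,0,0,-10,0,0.5,-1,0,0,0,-5,0,0.5,-1,0,0,0,0,-31,0,-1,0,0,0,0,-30.5,0,-1,0,0,0,0,0,0,-1,0,0,0,8,0,0,-1,0,0,0,3,0,0,-1,0,0,0,1,0,0,-1,0,0,0,1,0,-0.3,-1,0,0,0,1,0,-0.4,-1,0,0,0,1,0,-0.4,-1,0,0,0,1,0,-0.4,-1,0,0,0,0,0,0,-1,0,0,0,0,0,0,-1]

```text
clock: 21.45
position: [510.4, -24.8, 12.8]
ee_rot: [3.141, 0.005, -0.178]
force: [-5.4, -0.2, -2.5]
grip_width: 0.3
grasp_force: 2.8
```

```bash
python3 sq.py w13 2>/dev/null; python3 corner.py w13
```

```text
21.45 [510.4 -24.8  12.8] [-5.4 -0.2 -2.5] [ 0.05  1.08 -0.  ] [ 3.141   0.0045 -0.178 ]
front (-0.1789, 175, [[222.0, 224.4], [459.0, 224.6]])
left tile (-0.1794, 200, [[209.2, 5.0], [216.2, 204.0]])
guide (-0.1754, 145, [[158.4, 5.0], [168.8, 149.0]])
w13 {'guideL': [517.24, 97.68], 'tileL': [517.11, 80.71], 'tileR': [516.96, -44.01], 'guideR': [516.99, -60.51]} tile yaw rel -0.0012 guide -0.0016
```

drive_tool:
  moves: [0,0,0,1.5,0,-0.2,-1,0,0,0,1.5,0,-0.3,-1,0,0,0,1.5,0,-0.4,-1,0,0,0,1.5,0,-0.4,-1,0,0,0,1.5,0,-0.4,-1,0,0,0,0,0,0,-1,0,0,0,0,0,0,-1,0,0,0,0,0,0,-1]

```text
clock: 22.3
position: [510.7, -25.1, 12.8]
ee_rot: [3.14, 0.018, -0.178]
force: [-19.8, 5.1, 1.1]
grip_width: 0.6
grasp_force: 10.4
```

```bash
python3 sq.py w14 2>/dev/null; python3 corner.py w14; python3 - <<'E'
from h import *
from station import viewer
p,d=viewer.camera('scene'); c=viewer.camera_params('scene'); R,t=np.array(c['R']),np.array(c['t'])
hsv=cv2.cvtColor(p,cv2.COLOR_RGB2HSV); m=(hsv[...,1]<60)&(hsv[...,2]>60)
v,u=np.where(m); D=d[v,u]; f=K(c); X=(np.c_[(u-c['cx'])/f*D,(v-c['cy'])/f*D,D]-t)@R
k=(np.hypot(X[:,0]-652,X[:,1]+50)<45)&(X[:,2]>26)&(X[:,2]<75); X=X[k]
print('spacer pts',k.sum(),'mean',X.mean(0).round(1),'zmax',X[:,2].max().round(1),'top mean',X[X[:,2]>55].mean(0).round(1),'low mean',X[X[:,2]<45].mean(0).round(1))
E
```

```text
22.3 [510.7 -25.1  12.8] [-19.8   5.1   1.1] [ 0.99  3.8  -0.04] [ 3.1401  0.0178 -0.1783]
front (-0.1795, 175, [[222.0, 225.2], [459.0, 225.4]])
left tile (-0.177, 200, [[208.2, 5.0], [216.2, 204.0]])
guide (-0.1754, 145, [[156.6, 5.0], [167.8, 149.0]])
w14 {'guideL': [517.25, 97.4], 'tileL': [517.17, 80.71], 'tileR': [517.27, -44.23], 'guideR': [517.2, -60.77]} tile yaw rel 0.0008 guide -0.0003
spacer pts 168 mean [656.4 -55.4  44.5] zmax 59.3 top mean [656.1 -52.4  55.9] low mean [657.1 -57.3  34. ]
```

```bash
python3 -c "
from station import ticket; print(ticket.job_done())"
```

```text
the job is handed in; nothing more can be done
None
```

The spacer stands upright in the wide gap, and the tile is square (to about 0.001 rad), in line with the guide ends and held against it at about 20 N in front of the spacer. The first push there skewed the tile about 0.012 rad, so I squared it with a light push near its centre before the final press, and the job is handed in.

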